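Shut and latch the control box hatch

ROBOT

A 7-joint arm with a two-finger parallel gripper is mounted at the origin on the work surface. World frame = base frame: x ahead of the robot, y to its left, z up, the work surface at z = 0. Lengths are in m, angles in rad, forces in N, time in s.
With the tool pointing down it reaches from about 0.425 to 0.975 m from the base axis. Payload 16.7 kg.
Tool frame: the origin (TCP) lies midway between the tips of the shut fingers; the grasp point (between the pads) lies 19 mm behind it; z points along the fingers, y is the line along which they close (so a half turn about z gives the same grasp; the last joint's range is limited). The gripper opens to 85 mm and grips with 20 to 120 N. Pads are 22 mm wide; open, the fingers measure 114 mm over their backs; the gripper's body (76 mm by 85 mm) begins 54 mm behind the grasp point. The pads swing forward as they close: fully open they stand 13 mm farther back than shut.
Start: joints at [1.155, 0.426, 0.074, 1.606, -0.034, 1.111, -0.067], TCP at [0.178, -0.651, 0.231] pointing down, gripper open.
Joint ranges: [-2.85, 2.85], [-0.5, 2.14], [-1.23, 1.37], [0.21, 2.46], [-1.02, 4.16], [0.16, 2.05], [-2.73, 2.73]. Speed limits (rad/s): [1.89, 1.89, 2.39, 2.39, 3.01, 3.01, 3.01].

INTERFACE

Orientations are given as a unit quaternion [w, x, y, z].
In Python, from workcell import r gives the robot as it stands.
- The arm moves only by the shell command python3 -m jog 'ROWS' [FORCE]. ROWS is JSON, one flat list of numbers, 7 for each row, row after row: the shift along the tool's x, y, z each as a share of 0.04 m, from -1 to 1, then the turn, a rotation vector about the tool's x, y, z each as a share of 0.08 rad, from -1 to 1, then the closure, from 0 (fully open) to 1 (shut). In form: [tx, ty, tz, wx, wy, wz, hand, tx, ty, tz, wx, wy, wz, hand, ...]. A call has 1 to 12 rows; each row shifts and turns the commanded pose from where the row before left it, along the tool's axes as they then stand; what a row does not reach is not made up. A row lasts 1/12 s, in which the tool goes at most 41.7 mm and 7.16 degrees, less where a joint would pass 70% of its speed; a pose out of reach is approached as far as the arm can. A call with a number of a shift or a turn outside -1 to 1 is refused whole. A call with a gripper value outside its range is refused whole. The fingers move at their own pace and stop on an object; FORCE is the grip in N (left out, the last holds). Time passes only in rows, so rows that do not move let the fingers close. It gives the time, the measured TCP pose, the force, the opening and the grip force at its end, in the units of the state.
- r.read_state(): the state, without advancing time (a new reading comes with each control period).
- r.get_image(name): name is "scene" or "top"; returns the picture (400x640x3 uint8, red, green, blue); there is no depth.
- r.camera_info(name): a dict with "fx", "fy", "cx", "cy" (pixels), "cam_to_world" (4x4, takes a point from camera to world coordinates). Camera axes: x right, y up, looking along -z (the intrinsics and any distortion apply to the point x, -y, -z); pixel columns grow to the right and rows downward; lengths in m; the calibration is good to about 2 mm. A picture is of the moment at which its call begins. camera_info takes no time and is no camera call.
- r.sign_off(): hands the job in; it is judged then, once.
Trained networks look in the newest picture that a camera, given by its name, has taken for a name from the list of things; names that differ only in an ending like _2 or _b are one class to them, and where a whole thing is asked for, a point or a joint stands for the part that bears it (a point fixed in the world has none). Each returns a list of dicts, best first, with "conf" (0 to 1); they miss things now and then, are a little off and sometimes report something else, mostly with a low value. They report only what shows in the picture. A call takes as long as a camera call. They do not tell look-alikes from the thing itself.
- r.search_frame(camera, thing): "bbox" ([left, top, width, height] as shares, 0 to 1, of the picture: columns of its width, rows of its height, round what is visible of it).
- r.cut_out(camera, thing): "pixels" (400x640 bool, what is visible of it) and "bbox" ([left, top, width, height] as shares, 0 to 1, of the picture: columns of its width, rows of its height, round what is visible of it).
The state is a dict: "t": time; "joints": joint angles; "qd": joint speeds; "effort": joint torques, N m; "tool_pos": TCP position; "ee_rot": TCP orientation; "force": force on the tool from outside, world axes, zero at the start; "wrist_torque": the same for the moment, N m; "opening": opening from 0.0 (shut) to 1.0 (fully open); "grasp_force": force on a finger pad.
Only numpy, scipy, OpenCV 4.12 (cv2) and the standard library are available. Lean on these libraries where they do the work, as an engineer would, in place of code of your own. Each camera call takes 0.05 s, during which the arm holds its last target. There are 200 camera calls.

TASK

The drill's control box on the repair bench has been left with its hatch ajar. Press the hatch of the larger box fully shut, then turn its wing knob a quarter turn clockwise (seen from above) as far as its stop, so that the cam tongue underneath swings behind the frame edge; leave the latched knob on the smaller box as it is.

Things in the scene. Friction and masses are not known exactly. Their poses are not given: they have to be found in the camera images.
- hatch (a joint): Angle (rad) of the grey steel hatch in the top of the larger grey box (210 x 230 mm, 110 mm high, fixed). 0 = shut, flush with the box top; grows as the free edge nearest the robot lifts. Panel 150 mm free edge to far edge, 180 wide, 4 thick; level hinge axis 2 mm beyond the far edge, 110 mm above the bench. Stiff: stays where left; 5 N down near the free edge shuts it.
- wing (a joint): Angle (rad) of the wing knob on the hatch, growing clockwise seen from above. 0 = wing parallel to the hatch's hinge, tongue free; 1.571 = stop, wing square to the hinge, tongue fully behind the frame edge. Friction 0.08 N m; stays where left. If the tongue is swung out while the hatch is open it fouls the frame.
- wing_grip (a point): Grip point on that knob's axis, 28 mm above the panel, 122 mm from the hinge axis, midway along the hatch's width. Flat black wing 56 mm long, 12 thick, 12 to 40 mm above the panel, on a stem with a 32 mm wide, 4 mm high flange. Axes turn with hatch and knob: z out of the panel, y along the wing, x through its thickness; at wing = 0, x points from free edge to hinge.
- small_wing (a joint): Angle (rad) of the smaller, 40 mm wing knob on the smaller grey box (130 x 130 mm in plan, 85 mm high). Already latched, at about 1.5; not to be turned.
Things that resemble listed ones, but are neither listed nor needed, are in the scene too. Leave any orange look-alike of the part that bears small_wing alone.

How it is judged:
On the way, in this order (a step that is already met when the one before it is completed fails the run):
1. the hatch is pressed shut with its tongue still free (value of joint hatch below 0.06 rad and value of joint wing below 0.6 rad), for 0.1 s.
2. the wing knob is turned until the tongue is behind the frame edge (value of joint wing above 1.22 rad and value of joint hatch below 0.06 rad), for 0.2 s.
At the end, for the whole second after the job is handed in: The larger box's hatch is shut (within 0.06 rad), its wing knob is within 20 degrees (0.35 rad) of the latched stop, and the small box's knob is still latched (above 1.3 rad) (all of step 2 and value of joint small_wing above 1.3 rad); the robot touches nothing.
It fails at once if the smaller box's latched knob is turned (value of joint small_wing below 1.3 rad).
It also fails if it takes over 45 s, if anything falls off the work surface, if the arm or the gripper's body presses on something with over 40 N, if the wrist force passes 120 N, or if a joint passes its speed limit or range.

## Working session

There is one attempt and no reset: what is moved stays moved. The work goes in short steps, Python scripts to look and compute and a shell command to move; the robot and the scene stay as the last step left them, time stands still between calls to the robot, and variables do not carry over. Pictures are saved under pics/ and viewed, at most 10 in all, crops included, and the job is handed in when it is done.

```bash
mkdir -p pics; ls
python3 - <<'E'
from workcell import r
import cv2,numpy as np
np.set_printoptions(precision=4,suppress=True)
for n in("scene","top"):
    cv2.imwrite(f"pics/{n}0.png",r.get_image(n)[:,:,::-1])
    print(n,r.camera_info(n))
    for th in("hatch","wing","wing_grip","small_wing"):
        print(th,[(round(d["conf"],2),np.round(np.array(d["bbox"])*[640,400,640,400])) for d in r.search_frame(n,th)])
print(r.read_state())
E
```

```text
pics
scene {'fx': 430.6761682581962, 'fy': 430.6761682581962, 'cx': 311.09950603464273, 'cy': 201.00042123953378, 'cam_to_world': array([[ 0.4139, -0.6415,  0.6458,  1.181 ],
       [ 0.9102,  0.3023, -0.2831, -0.382 ],
       [-0.0136,  0.705 ,  0.7091,  0.8258],
       [ 0.    ,  0.    ,  0.    ,  1.    ]])}
hatch [(0.83, array([399., 122.,  86.,  63.]))]
wing [(0.62, array([432., 122.,  19.,  19.])), (0.26, array([401., 125.,  83.,  58.]))]
wing_grip [(0.76, array([431., 124.,  23.,  16.]))]
small_wing [(0.86, array([149., 298.,  24.,  23.])), (0.47, array([261., 219.,  11.,  23.])), (0.45, array([205., 177.,  14.,  16.]))]
top {'fx': 418.23386646181405, 'fy': 418.23386646181405, 'cx': 317.7615013097239, 'cy': 200.09091032813635, 'cam_to_world': array([[-0.0219,  0.9828, -0.1835,  0.2958],
       [-0.9997, -0.0188,  0.0184, -0.0931],
       [ 0.0146,  0.1839,  0.9828,  1.3037],
       [ 0.    ,  0.    ,  0.    ,  1.    ]])}
hatch [(0.63, array([144., 173.,  83.,  56.]))]
wing [(0.71, array([163., 197.,  22.,  17.]))]
wing_grip [(0.62, array([166., 198.,  19.,  17.]))]
small_wing []
{'t': 0.5, 'joints': array([ 1.1545,  0.4261,  0.0739,  1.6061, -0.0341,  1.1108, -0.0671]), 'qd': array([ 0.0001,  0.0002, -0.0013, -0.0009,  0.0001, -0.0003, -0.0001]), 'effort': array([ -0.0027, -94.8847,   3.7536, -46.3586,   0.0189,   0.0033,
        -0.0001]), 'tool_pos': array([ 0.1779, -0.6511,  0.2313]), 'ee_rot': array([-0.0001,  0.9911,  0.133 , -0.    ]), 'force': array([ 0.7129, -0.7974, -0.5882]), 'wrist_torque': array([-0.0053, -0.0164,  0.0187]), 'grasp_force': 0.0, 'opening': 0.9972619812242711}
```

View pics/scene0.png

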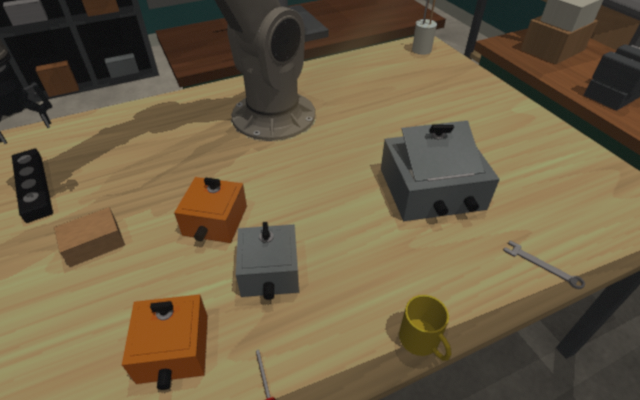

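View pics/top0.png

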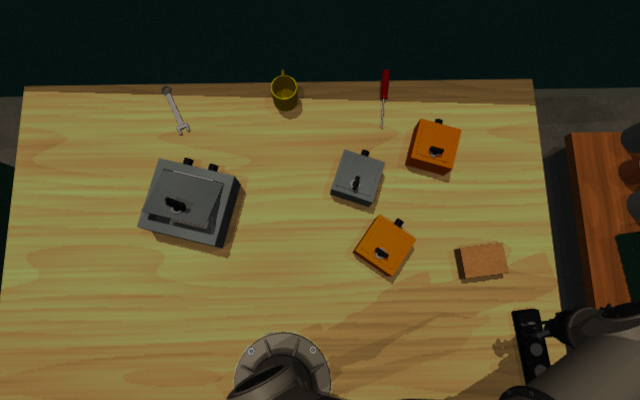

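The pictures show the large grey box with its ajar hatch at scene (440,165) / top (190,203), wing at scene (441,130) / top (175,205). The small grey box is at scene (267,260) / top (357,178), with orange look-alikes beside it. Next, a close crop to fit a model.

Run:
```python
import cv2,numpy as np
a=cv2.imread("pics/scene0.png")[110:225,370:510]; b=cv2.imread("pics/top0.png")[145:260,120:260]
c=np.hstack([cv2.resize(np.clip(i*1.6,0,255).astype('uint8'),None,fx=2.85,fy=2.85*1.0,interpolation=cv2.INTER_CUBIC) for i in(a,b)])
cv2.imwrite("pics/crop0.png",c);print(c.shape)
```

```text
(328, 798, 3)
```

View pics/crop0.png

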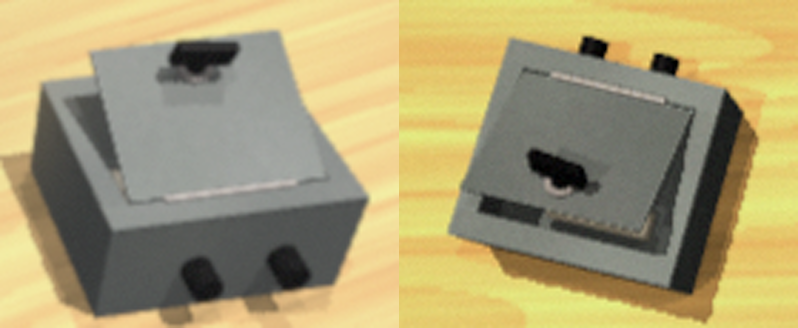

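```bash
cat > fit.py <<'E'
from workcell import r
import numpy as np
from scipy.optimize import least_squares
from scipy.spatial.transform import Rotation as R
np.set_printoptions(precision=4,suppress=True)
def proj(n,P):
    c=r.camera_info(n);T=c["cam_to_world"];p=(np.asarray(P)-T[:3,3])@T[:3,:3]
    return np.stack([c["cx"]+c["fx"]*p[:,0]/-p[:,2],c["cy"]-c["fy"]*p[:,1]/-p[:,2]],1)
# local frame: x free->hinge, y = left looking along x, origin hinge axis mid
def panel(q,P):  # q hx,hy,psi,hatch
    return R.from_euler('zy',[q[2],q[3]]).apply(P)+[q[0],q[1],.11]
E
cat > f1.py <<'E'
from fit import *
from functools import partial
S=lambda u,v:(370+u/2.85,110+v/2.85)
T=lambda u,v:(120+(u-399)/2.85,145+v/2.85)
pan=np.array([[-.002,.09,0],[-.002,-.09,0],[-.152,.09,0],[-.152,-.09,0]])
Sp=[S(328,178),S(130,203),S(278,31),S(90,50)]
Tp=[T(523,70),T(694,108),T(461,190),T(641,234)]
Sb=[S(368,198),S(112,230),S(42,83)]; Tb=[T(512,38),T(742,90),T(668,288),T(448,235)]
Sw=[S(238,46),S(178,44)]; Tw=[T(530,150),T(585,180)]  # wing ends near top
def res(q,full=False):
    box=lambda a,b:panel([*q[:3],0],np.array([[q[4]-(0.105*(1-a)*0)+a*q[6],b*q[7],0]]))[0]
    B=lambda L:np.array([box(a,b) for a,b in L])
    P=panel(q,pan); t=q[5]
    w=np.array([-.122,0,.034])+np.outer([1,-1],[.028*np.sin(t),.028*np.cos(t),0]); W=panel(q,w)
    e=np.concatenate([proj("scene",P)-Sp,proj("top",P)-Tp,
      proj("scene",B([(1,1),(1,-1),(-1,-1)]))-Sb,proj("top",B([(1,1),(1,-1),(-1,-1),(-1,1)]))-Tb,
      proj("scene",W)-Sw,proj("top",W)-Tw])
    return e if full else e.ravel()
def go(half):
    f=lambda p:res([*p,*half])
    s=least_squares(f,[.55,.27,0.2,.3,-.08,.2],loss='soft_l1');return s
for h in((.105,.115),(.115,.105)):
    s=go(h);print(h,s.cost,s.x);print(np.round(res([*s.x,*h],True),1).tolist())
    print("shut grip",panel([*s.x[:3],0],[[-.122,0,.028]]),"open grip",panel(s.x,[[-.122,0,.028]]), "open free mid",panel(s.x,[[-.152,0,0]]))
E
python3 f1.py
```

```text
(0.105, 0.115) 29.73957247116352 [ 0.6005  0.2464 -0.2493  0.3967 -0.079   0.3015]
[[-2.6, 1.9], [-0.0, -1.8], [-2.3, 3.0], [-0.3, -0.5], [1.0, 0.4], [-1.1, -1.8], [-0.1, 0.5], [-1.6, -2.2], [-0.6, -0.9], [-0.7, 0.2], [-1.9, -0.5], [-1.5, -0.5], [-6.5, -1.3], [0.1, -0.7], [-0.7, -0.5], [-0.4, 4.1], [-0.8, 0.2], [-0.7, 0.7], [-4.0, -1.0]]
shut grip [[0.4823 0.2765 0.138 ]] open grip [[0.5023 0.2765 0.1815]] open free mid [[0.4647 0.2839 0.1669]]
(0.115, 0.105) 54.44100825708187 [ 0.6007  0.2474 -0.237   0.4038 -0.0834  0.3005]
[[-2.4, 1.5], [0.5, -1.5], [-2.5, 2.4], [-0.3, -0.4], [0.5, 0.6], [-1.3, -2.2], [-0.1, 0.7], [-1.3, -2.7], [-3.1, 0.7], [4.8, 1.6], [-0.3, -3.7], [1.8, -1.2], [-9.6, -4.4], [-4.1, 3.1], [1.4, 5.8], [-0.4, 3.9], [-0.8, 0.1], [-0.8, 0.6], [-3.9, -1.4]]
shut grip [[0.4822 0.276  0.138 ]] open grip [[0.5027 0.276  0.1823]] open free mid [[0.4649 0.2831 0.1681]]
```

```bash
cat > f2.py <<'E'
from fit import *
import cv2
im={n:r.get_image(n) for n in("scene","top")}
M={}
for n in im:
    for th in("hatch","wing"):
        L=r.cut_out(n,th); d=L[0]; m=d["pixels"]; ys,xs=np.nonzero(m)
        M[n,th]=m
        print(n,th,len(L),round(d["conf"],2),m.sum(),"cen",xs.mean().round(2),ys.mean().round(2),"rect",cv2.minAreaRect(np.float32(np.c_[xs,ys])))
        if th=="hatch":
            h=cv2.convexHull(np.int32(np.c_[xs,ys])); 
            for e in(3,4,5,6):
                a=cv2.approxPolyDP(h,e,True)[:,0]; 
                if len(a)<=4: break
            print(a.tolist())
np.savez("m.npz",**{a+"_"+b:v for (a,b),v in M.items()})
o=[]
for n,(y,x) in(("scene",(110,370)),("top",(145,120))):
    c=np.clip(im[n][y:y+115,x:x+140,::-1]*1.6,0,255).astype('uint8'); c=cv2.resize(c,None,fx=2.85,fy=2.85,interpolation=cv2.INTER_CUBIC)
    for th,k in(("hatch",(0,255,0)),("wing",(0,0,255))):
        m=cv2.resize(M[n,th][y:y+115,x:x+140].astype('uint8'),None,fx=2.85,fy=2.85)
        cv2.drawContours(c,cv2.findContours(m,0,2)[0],-1,k,1)
    o.append(c)
cv2.imwrite("pics/mask.png",np.hstack(o))
E
python3 f2.py
```

```text
scene hatch 1 0.64 3883 cen 441.93 151.19 rect ((442.65606689453125, 151.01443481445312), (57.70570755004883, 74.27993774414062), 81.25383758544922)
[[483, 171], [415, 181], [402, 129], [467, 121]]
scene wing 1 0.65 265 cen 440.5 130.72 rect ((441.5, 132.0), (14.0, 23.0), 90.0)
top hatch 1 0.61 3106 cen 182.71 197.33 rect ((181.7904510498047, 196.41079711914062), (72.33879089355469, 50.11538314819336), 14.931418418884277)
[[222, 184], [203, 226], [141, 211], [164, 170]]
top wing 1 0.53 240 cen 175.05 205.96 rect ((174.0500030517578, 206.8500213623047), (22.135942459106445, 14.23024845123291), 18.434947967529297)
```

View pics/mask.png

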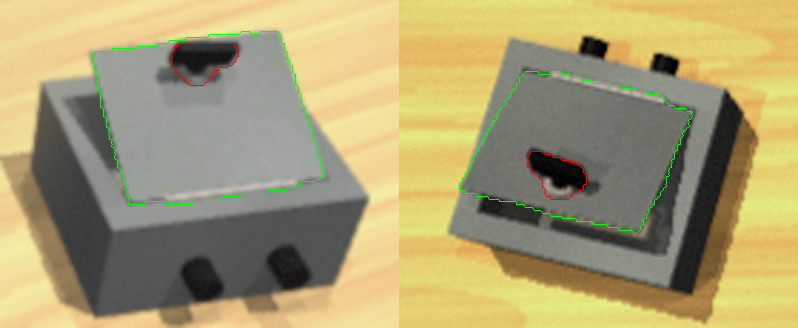

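```bash
cat > f3.py <<'E'
from fit import *
import cv2
m=np.load("m.npz")
S=lambda u,v:(370+u/2.85,110+v/2.85)
T=lambda u,v:(120+(u-399)/2.85,145+v/2.85)
pan=np.array([[-.002,.09,0],[-.002,-.09,0],[-.152,.09,0],[-.152,-.09,0]])
Sp=[S(328,178),S(130,205),S(280,31),S(92,52)]; Tp=[T(523,69),T(694,110),T(460,190),T(640,234)]
Sb=[S(368,198),S(112,230),S(42,83)]; Tb=[T(512,38),T(668,288),T(448,235)]
def res(q,full=False):
    B=lambda L:panel([*q[:3],0],np.array([[q[4]+a*.105,b*.115,0] for a,b in L])); P=panel(q,pan)
    e=np.concatenate([proj("scene",P)-Sp,proj("top",P)-Tp,proj("scene",B([(1,1),(1,-1),(-1,-1)]))-Sb,proj("top",B([(1,1),(-1,-1),(-1,1)]))-Tb])
    return e if full else e.ravel()
s=least_squares(res,[.6,.25,-.25,.4,-.08],loss='soft_l1');q=s.x
print(s.cost,q);print(np.round(res(q,True),1).tolist())
sg=np.array([[a,b,c] for a in(-1,1) for b in(-1,1) for c in(0,1)])
def iou(t,n,dx=0,dy=0):
    w=np.array([.006,.028,1])*sg; w[:,2]=.012+.028*sg[:,2]
    w=R.from_euler('z',-t).apply(w)
    a=np.linspace(0,6.28,20); f=np.c_[.016*np.cos(a),.016*np.sin(a),0*a+.004]; st=np.r_[np.c_[f[:,:2]*.4,f[:,2]*0+.0],np.c_[f[:,:2]*.4,f[:,2]*0+.012]]
    c=np.zeros((1600,2560),np.uint8)
    for P in(w,f,st): cv2.fillConvexPoly(c,cv2.convexHull(np.int32(4*proj(n,panel(q,P+[-.122,0,0]))+2+4*np.array([dx,dy]))),1)
    k=cv2.resize(m[n+"_wing"].astype('uint8'),None,fx=4,fy=4,interpolation=0)
    return (c&k).sum()/(c|k).sum()
for t in np.arange(-.2,.61,.1):
    b=[max((iou(t,n,dx,dy),dx,dy) for dx in np.arange(-3,3.1,.5) for dy in np.arange(-3,3.1,.5)) for n in("scene","top")]
    print(round(t,2),np.round(b,3).tolist())
for nm,P in(("wing shut",[-.122,0,.028]),("press",[-.137,-.06,0]),("pressL",[-.137,.06,0])):
    print(nm,panel([*q[:3],0],[P]),"open",panel(q,[P]))
E
python3 f3.py
```

```text
17.826220510493105 [ 0.6014  0.2474 -0.2489  0.3798 -0.0794]
[[-2.0, 1.9], [0.5, -2.3], [-2.9, 3.5], [-0.8, -0.5], [0.6, 0.4], [-1.4, -2.7], [0.2, 0.6], [-1.3, -2.0], [-0.1, -1.0], [-0.2, 0.2], [-1.5, -0.5], [-1.9, -0.6], [-0.3, -0.9], [-1.1, -0.6]]
-0.2 [[0.772, 0.5, -0.5], [0.708, 0.5, 0.5]]
-0.1 [[0.841, 0.0, -0.5], [0.743, 0.5, 0.5]]Traceback (most recent call last):
  File "f3.py", line 25, in <module>
    b=[max((iou(t,n,dx,dy),dx,dy) for dx in np.arange(-3,3.1,.5) for dy in np.arange(-3,3.1,.5)) for n in("scene","top")]
       ~~~^^^^^^^^^^^^^^^^^^^^^^^^^^^^^^^^^^^^^^^^^^^^^^^^^^^^^^^^^^^^^^^^^^^^^^^^^^^^^^^^^^^^^^
  File "f3.py", line 25, in <genexpr>
    b=[max((iou(t,n,dx,dy),dx,dy) for dx in np.arange(-3,3.1,.5) for dy in np.arange(-3,3.1,.5)) for n in("scene","top")]
            ~~~^^^^^^^^^^^
  File "f3.py", line 21, in iou
    for P in(w,f,st): cv2.fillConvexPoly(c,cv2.convexHull(np.int32(4*proj(n,panel(q,P+[-.122,0,0]))+2+4*np.array([dx,dy]))),1)
                                                                     ~~~~^^^^^^^^^^^^^^^^^^^^^^^^^^
  File "fit.py", line 7, in proj
    c=r.camera_info(n);T=c["cam_to_world"];p=(np.asarray(P)-T[:3,3])@T[:3,:3]
ValueError: time passes only in moves, steps and waits
```

```bash
sed -i 's/^def proj/_C={n:r.camera_info(n) for n in("scene","top")}\ndef proj/; s/c=r.camera_info(n);T/c=_C[n];T/' fit.py
cat > patch.py <<'E'
s=open('f3.py').read()
s=s.replace("sg=np","rp=lambda q:np.concatenate([proj('scene',panel(q,pan))-Sp,proj('top',panel(q,pan))-Tp]).ravel()\ns2=least_squares(rp,q[:4],loss='soft_l1');print('panel only',s2.cost,s2.x);print(np.round(rp(s2.x).reshape(-1,2),1).tolist())\nrb=lambda b:res([*b[:3],.38,b[3]],True)[8:].ravel()\ns3=least_squares(rb,q[[0,1,2,4]]);print('box only',s3.cost,s3.x);print(np.round(rb(s3.x).reshape(-1,2),1).tolist())\nq=s2.x\nsg=np",1)
open('f3.py','w').write(s)
E
python3 patch.py; python3 f3.py
```

```text
17.826220510493105 [ 0.6014  0.2474 -0.2489  0.3798 -0.0794]
[[-2.0, 1.9], [0.5, -2.3], [-2.9, 3.5], [-0.8, -0.5], [0.6, 0.4], [-1.4, -2.7], [0.2, 0.6], [-1.3, -2.0], [-0.1, -1.0], [-0.2, 0.2], [-1.5, -0.5], [-1.9, -0.6], [-0.3, -0.9], [-1.1, -0.6]]
panel only 13.962893913290051 [ 0.6014  0.2484 -0.2519  0.3692]
[[-1.6, 1.9], [0.8, -2.5], [-2.6, 3.8], [-0.6, -0.3], [0.3, 0.3], [-1.8, -2.6], [-0.1, 0.8], [-1.8, -1.6]]
box only 4.407951401836283 [ 2.7188 -0.3017 -0.2532 -2.2665]
[[-0.5, -0.7], [-0.7, 0.3], [-1.6, -0.5], [-1.4, -0.8], [-0.2, -0.8], [-0.9, -0.9]]
-0.2 [[0.774, 0.0, -0.5], [0.706, 1.0, 0.5]]
-0.1 [[0.848, 0.0, -0.5], [0.746, 1.5, 0.0]]
0.0 [[0.882, 0.0, -0.5], [0.785, 1.5, 0.0]]
0.1 [[0.878, -0.5, -0.5], [0.829, 1.5, -0.5]]
0.2 [[0.831, -0.5, -0.5], [0.814, 1.5, 0.0]]
0.3 [[0.796, -0.5, -0.5], [0.756, 1.5, 0.0]]
0.4 [[0.756, -0.5, -1.0], [0.699, 1.0, 0.5]]
0.5 [[0.72, -0.5, -1.0], [0.648, 0.5, 0.5]]
0.6 [[0.692, -0.5, -1.0], [0.597, 0.5, 0.5]]
wing shut [[0.4832 0.2788 0.138 ]] open [[0.5013 0.2788 0.1788]]
press [[0.4537 0.2244 0.11  ]] open [[0.4637 0.2244 0.1633]]
pressL [[0.4836 0.3407 0.11  ]] open [[0.4916 0.3407 0.1525]]
```

```bash
sed -i "s/'zy'/'ZY'/" fit.py; python3 f3.py
```

```text
9.345839129139408 [ 0.5998  0.2474 -0.2541  0.3994 -0.0777]
[[-1.0, -0.4], [-0.9, -0.8], [-2.0, 0.0], [-2.2, 0.4], [-0.3, -0.5], [-0.9, -0.9], [-0.7, -0.8], [-0.2, -1.0], [-0.2, -0.7], [-0.5, 0.1], [-1.3, -0.7], [-1.6, -0.8], [-0.5, -0.8], [-1.2, -0.9]]
panel only 5.348703250030743 [ 0.5999  0.2479 -0.2612  0.3939]
[[-0.7, -0.3], [-0.8, -1.0], [-1.5, 0.3], [-1.8, 0.4], [-0.4, -0.7], [-1.1, -0.7], [-1.1, -0.9], [-0.8, -0.7]]
box only 4.407951401836118 [ 2.8384 -0.3327 -0.2532 -2.3901]
[[-0.5, -0.7], [-0.7, 0.3], [-1.6, -0.5], [-1.4, -0.8], [-0.2, -0.8], [-0.9, -0.9]]
-0.2 [[0.749, 1.0, 0.5], [0.729, 0.5, 0.5]]
-0.1 [[0.819, 1.0, 0.5], [0.769, 0.5, 0.5]]
0.0 [[0.874, 1.0, 0.0], [0.813, 0.0, 0.0]]
0.1 [[0.884, 0.5, 0.5], [0.846, 0.5, 0.0]]
0.2 [[0.856, 0.5, 0.0], [0.848, 0.5, 0.5]]
0.3 [[0.817, 0.5, 0.0], [0.802, 0.0, 0.5]]
0.4 [[0.777, 0.5, 0.0], [0.734, 0.0, 1.0]]
0.5 [[0.743, 0.0, 0.0], [0.665, -0.5, 0.5]]
0.6 [[0.711, 0.0, 0.0], [0.607, -0.5, 0.5]]
wing shut [[0.482  0.2794 0.138 ]] open [[0.5014 0.2742 0.1827]]
press [[0.452  0.2253 0.11  ]] open [[0.4622 0.2226 0.1626]]
pressL [[0.483  0.3413 0.11  ]] open [[0.4931 0.3386 0.1626]]
```

Fit: wing axis when shut at about (0.482, 0.279), yaw −0.256, hatch 0.39 rad, wing about 0.12. I'll move to a press point on the panel, 60 mm to the side of the knob.

```bash
python3 -m jog '[0.7,-0.5,0,0,0,0,1, 0.7,-0.5,0,0,0,0,1, 0.7,-0.5,0,0,0,0,1, 0.7,-0.5,0,0,0,0,1, 0.7,-0.5,0,0,0,0,1, 0.7,-0.5,0,0,0,0,1, 0.7,-0.5,0,0,0,0,1, 0.7,-0.5,0,0,0,0,1, 0.7,-0.5,0,0,0,0,1, 0.7,-0.5,0,0,0,0,1, 0.7,-0.5,0,0,0,0,1, 0.7,-0.5,0,0,0,0,1]' 40
python3 -m jog '[0.5,-0.6,0,0,0,0,1, 0.5,-0.7,0,0,0,0,1, 0.4,-0.8,0,0,0,0,1, 0.2,-0.8,0,0,0,0,1, 0.2,-0.8,0,0,0,0,1, 0.2,-0.8,0,0,0,0,1, 0.2,-0.8,0,0,0,0,1, 0.2,-0.8,0,0,0,0,1, 0.2,-0.8,0,0,0,0,1, 0.2,-0.8,0,0,0,0,1]'
python3 -c "
from workcell import r
print(r.read_state())"
```

```text
t: 1.8
tool_pos: [0.4396, -0.3296, 0.2316]
ee_rot: [0.0, 0.991, 0.133, 0.0]
force: [0.9, -1.5, 0.4]
opening: -0.001
grasp_force: 0.0
t: 2.63
tool_pos: [0.4654, -0.0029, 0.2316]
ee_rot: [0.0, 0.991, 0.133, 0.0]
force: [1.0, -0.1, 0.5]
opening: -0.0
grasp_force: 0.0
{'t': 2.6333, 'joints': array([ 0.22432064,  0.10153522, -0.37769842,  2.03904131,  0.04453434,
        1.00790372, -1.47960821]), 'qd': array([-5.07605223e-01, -1.11042954e-02, -3.57531558e-01,  1.98302150e-02,
        3.37480598e-02,  5.06698230e-04, -8.78362919e-01]), 'effort': array([  6.88683584, -55.90177059,   1.16637547, -42.55938649,
        -0.1623807 ,   0.20908868,   2.99432203]), 'tool_pos': array([ 0.46537647, -0.00289978,  0.23164346]), 'ee_rot': array([1.29337750e-04, 9.91131941e-01, 1.32880937e-01, 3.38564779e-04]), 'force': array([ 0.98035917, -0.0573478 ,  0.50674384]), 'wrist_torque': array([-0.06730794,  0.02966034, -0.00850463]), 'grasp_force': 0.0, 'opening': -0.0004106995070731698}
```

```bash
python3 -m jog '[0.2,-0.8,0,0,0,0,1, 0.2,-0.8,0,0,0,0,1, 0.2,-0.8,0,0,0,0,1, 0.2,-0.8,0,0,0,0,1, 0.2,-0.8,0,0,0,0,1, 0.2,-0.7,0,0,0,0,1, 0.1,-0.5,0,0,0,0,1, 0,-0.1,0,0,0,0,1, 0,0,0,0,0,0,1]'
python3 -m jog '[0,0,0.5,0,0,0,1, 0,0,0.5,0,0,0,1, 0,0,0.3,0,0,0,1, 0,0,0.2,0,0,0,1, 0,0,0,0,0,0,1]'
python3 -c "
from workcell import r
print(r.read_state()['joints'])"
```

```text
t: 3.38
tool_pos: [0.4595, 0.2152, 0.2313]
ee_rot: [-0.0, 0.991, 0.134, -0.0]
force: [0.5, -1.2, -0.4]
opening: -0.001
grasp_force: 0.0
t: 3.8
tool_pos: [0.4595, 0.2127, 0.1701]
ee_rot: [0.0, 0.991, 0.133, -0.001]
force: [-0.4, 0.0, -0.1]
opening: -0.004
grasp_force: 0.0
[-0.09664714  0.26576435 -0.53352373  2.01276495  0.16989763  0.90777413
 -2.02512801]
```

```bash
python3 -m jog '[0,0,0.2,0,0,0,1, 0,0,0.2,0,0,0,1, 0,0,0.2,0,0,0,1, 0,0,0.2,0,0,0,1]'
python3 -m jog '[0,0,0.2,0,0,0,1, 0,0,0.2,0,0,0,1, 0,0,0.15,0,0,0,1]'
```

```text
t: 4.13
tool_pos: [0.4601, 0.2139, 0.1389]
ee_rot: [-0.0, 0.991, 0.133, 0.0]
force: [-1.2, -0.2, 0.8]
opening: 0.001
grasp_force: 0.8
t: 4.38
tool_pos: [0.4596, 0.2138, 0.1163]
ee_rot: [0.0, 0.991, 0.133, -0.0]
force: [-1.5, 0.2, 1.7]
opening: -0.0
grasp_force: 0.7
```

```bash
python3 -m jog '[0,0,0.1,0,0,0,1, 0,0,0.1,0,0,0,1, 0,0,0,0,0,0,1]'
python3 - <<'E'
from workcell import r
import cv2,numpy as np
o=[]
for n,(y,x) in(("scene",(90,350)),("top",(130,110))):
    c=np.clip(r.get_image(n)[y:y+140,x:x+160,::-1]*1.6,0,255).astype('uint8'); o.append(cv2.resize(c,None,fx=2.5,fy=2.5,interpolation=cv2.INTER_CUBIC))
cv2.imwrite("pics/press.png",np.hstack(o))
E
```

```text
t: 4.63
tool_pos: [0.4598, 0.2138, 0.1099]
ee_rot: [0.0, 0.991, 0.133, -0.0]
force: [-7.1, -2.5, 13.9]
opening: -0.005
grasp_force: 7.2
```

View pics/press.png

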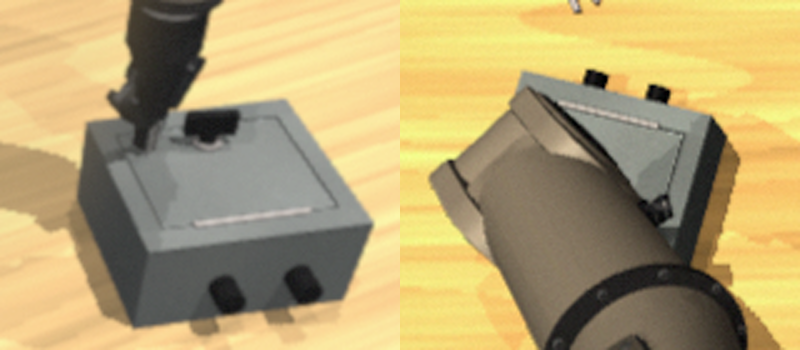

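The hatch is flush (13.9 N at the fingertip) and the wing is still near 0. Next I lift, centre over the knob, rotate and open.

```bash
python3 -m jog '[0,0,-0.5,0,0,0,1, 0,0,-0.8,0,0,0,1, 0,0,-0.8,0,0,0,0, 0,0,-0.4,0,0,0,0, 0.3,-0.4,0,0,0,0,0, 0.3,-0.5,0,0,0,0,0, 0.3,-0.5,0,0,0,0,0, 0.1,0,0,0,0,-0.5,0, 0,0,0,0,0,-1,0, 0,0,0,0,0,-1,0, 0,0,0,0,0,-1,0, 0,0,0,0,0,-1,0]' 60
python3 -m jog '[0,0,0,0,0,-1,0, 0,0,0,0,0,-1,0, 0,0,0,0,0,-1,0, 0,0,0,0,0,-1,0, 0,0,0,0,0,-1,0, 0,0,0,0,0,-1,0, 0,0,0,0,0,-0.1,0, 0,0,0,0,0,0,0]'
python3 -c "
from workcell import r
print(r.read_state()['joints'])"
```

```text
t: 5.73
tool_pos: [0.4839, 0.2784, 0.2092]
ee_rot: [0.0, 0.951, 0.31, 0.0]
force: [0.1, -0.3, -0.4]
opening: 1.004
grasp_force: 0.0
t: 6.4
tool_pos: [0.4839, 0.2782, 0.2092]
ee_rot: [-0.0, 0.849, 0.528, 0.0]
force: [0.2, 1.1, -0.2]
opening: 0.999
grasp_force: 0.0
[-0.0528769   0.33583976 -0.70839275  1.85937615  0.25163238  1.03714973
 -1.32106113]
```

```bash
python3 -m jog '[0,0,0.3,0,0,-1,0, 0,0,0.5,0,0,0,0, 0,0,0.5,0,0,0,0, 0,0,0.5,0,0,0,0, 0,0,0.3,0,0,0,0, 0,0,0.1,0,0,0,0, 0,0,0,0,0,0,0]'
python3 - <<'E'
from workcell import r
import cv2,numpy as np
o=[]
for n,(y,x) in(("scene",(90,350)),("top",(130,110))):
    c=np.clip(r.get_image(n)[y:y+140,x:x+160,::-1]*1.6,0,255).astype('uint8'); o.append(cv2.resize(c,None,fx=2.5,fy=2.5,interpolation=cv2.INTER_CUBIC))
cv2.imwrite("pics/grip.png",np.hstack(o))
E
```

```text
t: 6.98
tool_pos: [0.4834, 0.2783, 0.1208]
ee_rot: [-0.0, 0.827, 0.562, -0.001]
force: [0.4, 0.3, 0.3]
opening: 0.997
grasp_force: 0.0
```

View pics/grip.png

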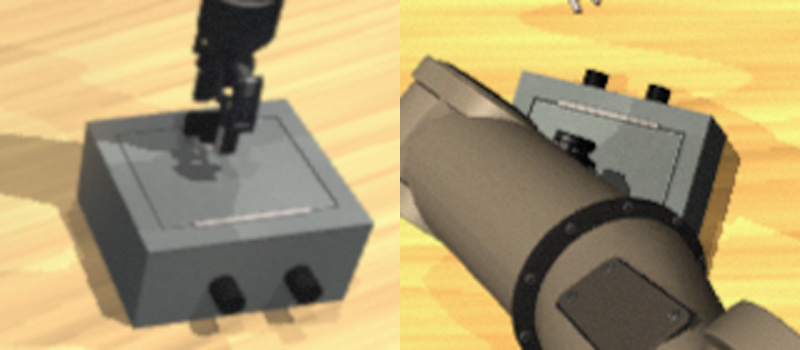

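The scene view shows the near finger in front of the wing at about crop (225,125), straddling it, and the hatch still shut. Closing on the wing.

```bash
python3 -m jog '[0,0,0,0,0,0,0.6, 0,0,0,0,0,0,0.8, 0,0,0,0,0,0,1, 0,0,0,0,0,0,1, 0,0,0,0,0,0,1, 0,0,0,0,0,0,1, 0,0,0,0,0,0,1, 0,0,0,0,0,0,1]' 50
```

```text
t: 7.75
tool_pos: [0.4812, 0.2796, 0.1216]
ee_rot: [-0.001, 0.826, 0.563, -0.001]
force: [-17.8, 2.9, 16.2]
opening: 0.152
grasp_force: 48.7
```

```bash
python3 -m jog '[0,-0.06,-0.03,0,0,0,1, 0,0,0,0,0,0.3,1, 0,0,0,0,0,0.7,1, 0,0,0,0,0,0.7,1, 0,0,0,0,0,0.7,1, 0,0,0,0,0,0.7,1, 0,0,0,0,0,0,1]'
python3 -c "
from workcell import r
s=r.read_state();print(s['joints'],s['wrist_torque'])"
```

```text
t: 8.33
tool_pos: [0.481, 0.2795, 0.1225]
ee_rot: [-0.0, 0.891, 0.454, -0.0]
force: [-5.2, 2.0, -0.5]
opening: 0.151
grasp_force: 49.3
[-0.13612862  0.42828886 -0.62465529  1.94161206  0.32218125  0.8718303
 -1.55607629] [ 0.51108225  1.12646575 -0.07799376]
```

```bash
python3 -m jog '[0,0,0,0,0,0.8,1, 0,0,0,0,0,0.8,1, 0,0,0,0,0,0.8,1, 0,0,0,0,0,0.8,1, 0,0,0,0,0,0.8,1, 0,0,0,0,0,0.8,1, 0,0,0,0,0,0.8,1, 0,0,0,0,0,0.8,1, 0,0,0,0,0,0.8,1, 0,0,0,0,0,0.8,1, 0,0,0,0,0,0,1]'
python3 -c "
from workcell import r
s=r.read_state();print(s['joints'],s['wrist_torque'])"
```

```text
t: 9.25
tool_pos: [0.4813, 0.2791, 0.1225]
ee_rot: [0.0, 0.988, 0.152, -0.0]
force: [-3.7, 0.0, -0.4]
opening: 0.15
grasp_force: 49.3
[-0.24498755  0.40148006 -0.48568776  1.94779732  0.24530444  0.85019711
 -2.12734281] [ 0.06811471  0.76959732 -0.06107453]
```

```bash
python3 -m jog '[0,0,0,0,0,0.8,1, 0,0,0,0,0,0.8,1, 0,0,0,0,0,0.8,1, 0,0,0,0,0,0.8,1, 0,0,0,0,0,0.8,1, 0,0,0,0,0,0.8,1, 0,0,0,0,0,0.8,1, 0,0,0,0,0,0.5,1, 0,0,0,0,0,0,1]'
python3 -c "
from workcell import r
s=r.read_state();print(s['joints'],s['wrist_torque'])"
```

```text
t: 10.0
tool_pos: [0.4814, 0.2788, 0.1224]
ee_rot: [0.0, 0.996, -0.09, -0.0]
force: [-3.6, -3.3, 1.6]
opening: 0.155
grasp_force: 49.6
[-0.32803044  0.3864377  -0.38206745  1.95282595  0.1907583   0.83767242
 -2.56431257] [-0.40611814  0.78759078  0.00524099]
```

```bash
python3 -m jog '[0,0,0,0,0,0.4,1, 0,0,0,0,0,0.4,1, 0,0,0,0,0,0,1, 0,0,0,0,0,0,1]'
python3 -c "
from workcell import r
s=r.read_state();print(s['joints'],s['wrist_torque'])"
```

```text
t: 10.33
tool_pos: [0.4814, 0.2788, 0.1224]
ee_rot: [0.0, 0.993, -0.121, -0.0]
force: [-3.7, -3.1, 1.2]
opening: 0.148
grasp_force: 49.8
[-0.33926139  0.38468396 -0.36805655  1.95349955  0.18340608  0.83610149
 -2.61914825] [-0.69991981  0.94832591 -0.0447245 ]
```

Wing is at about 1.56 by the tool heading. I'll release, retreat upward and to the side for a clear view, then check.

```bash
python3 -m jog '[0,0,0,0,0,0,0.6, 0,0,0,0,0,0,0, 0,0,0,0,0,0,0, 0,0,0,0,0,0,0, 0,0,0,0,0,0,0, 0,0,-0.3,0,0,0,0, 0,0,-0.6,0,0,0,0, 0,0,-0.8,0,0,0,0, 0,0,-0.8,0,0,0,0, 0,0,-0.5,0,0,0,0, 0,0,0,0,0,0,0]'
python3 -m jog '[0,0.5,0,0,0,-0.3,0, 0,0.8,0,0,0,-0.3,0, 0,0.8,0,0,0,-0.3,0, 0,0.8,0,0,0,-0.3,0, 0,0.8,0,0,0,-0.3,0, 0,0.8,0,0,0,-0.3,0, 0,0.8,0,0,0,0,0, 0,0.5,0,0,0,0,0, 0,0,0,0,0,0,0]'
python3 - <<'E'
from workcell import r
import cv2,numpy as np
o=[]
for n,(y,x) in(("scene",(90,350)),("top",(130,110))):
    c=np.clip(r.get_image(n)[y:y+140,x:x+160,::-1]*1.6,0,255).astype('uint8'); o.append(cv2.resize(c,None,fx=2.5,fy=2.5,interpolation=cv2.INTER_CUBIC))
cv2.imwrite("pics/end.png",np.hstack(o))
E
```

```text
t: 11.25
tool_pos: [0.4831, 0.2806, 0.2481]
ee_rot: [-0.002, 0.993, -0.122, 0.003]
force: [0.1, 0.9, -0.4]
opening: 1.0
grasp_force: 0.0
t: 12.0
tool_pos: [0.4433, 0.0465, 0.2431]
ee_rot: [0.0, 0.999, -0.053, 0.0]
force: [0.0, -0.6, 0.0]
opening: 1.004
grasp_force: 0.0
```

View pics/end.png

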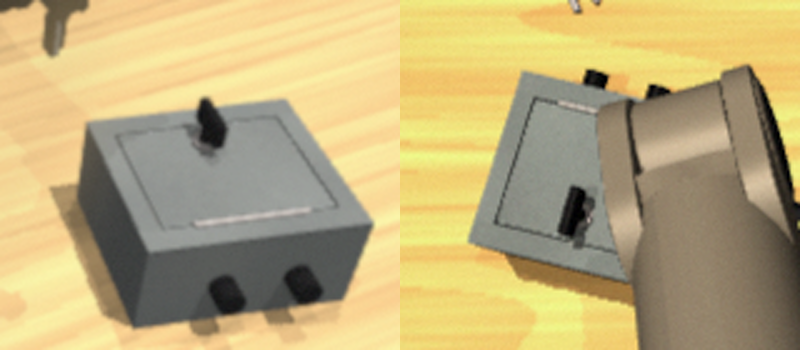

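The picture shows the hatch flush and the wing square to the hinge, at scene crop (212,122) and top crop (572,210). The gripper is clear of everything.

```bash
python3 -c "
from workcell import r
print(r.sign_off())"
```

```text
the job is handed in; nothing more can be done
None
```

I pressed the larger box's hatch shut and turned its wing knob clockwise to about 1.56 rad (stop 1.571). I kept the arm clear of the smaller box and handed the job in at about 12 s; the sign-off returned no verdict.

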